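# Latch the keel strip in its jig

## Task

Push the walnut keel strip along its channel with the fingertips until its front end is fully home against the stop block, then flip the jig's latch lever over past its centre so that it snaps down across the strip and holds it there. Only push: do not pick up or lift the strip, and leave the bottle, the lighthouse and the tweezers where they are.

Things in the scene. Friction and masses are not known exactly. Their poses are not given: they have to be found in the camera images.
- jig: Plywood jig board, fixed, 12 mm thick. Origin at desk height under the channel's centre line; +y along the channel towards the stop block, +x from the channel to the latch's side (roughly away from the robot), z up. Board: x -50 to +80, y -155 to +115 mm. Channel: two wooden rails, tops 20 mm above the desk, 19 mm apart, 43 mm over their outsides, from y -85 to +45 mm.
- stop_face (a point): Centre of the stop block's face that the strip's front end must meet: jig x 0, y +85 mm, 24 mm above the desk; axes as the jig's. The block is pale wood, 44 mm wide, 18 mm long, its top 32 mm above the desk.
- keel: Walnut keel strip, a loose dark bar 140 x 16 x 24 mm high, about 40 g, lying in the channel along the jig's y with 1.5 mm play to each rail. Origin at the centre of its underside, 12 mm above the desk; top 36 mm above the desk, 16 mm above the rails. It starts 40 to 70 mm short of the stop, its rear end clear behind the rails.
- keel_front (a point): Centre of the strip's front end face (towards the stop), 24 mm above the desk.
- keel_rear (a point): Centre of the strip's rear end face, the one to push on, 24 mm above the desk.
- latch (a joint): Latch lever angle, rad. 0: open, leaning 30 degrees outwards (jig +x). 0.52: upright, the centre. About 2.09: latched, level across the strip's top. An over-centre spring drives it away from upright to either side: about 1.5 N on the knob starts it from open; past upright it snaps over by itself. With no strip under it, it drops on to 2.3 and bars the channel.
- latch_knob (a point): Centre of the black ball knob (20 mm across) on the lever, a steel bar 14 x 8 mm; 70 mm from the hinge. Open: jig x +70, y +60 mm, 101 mm above the desk. The hinge runs along the jig's y at jig x +35, y +60 mm, 40 mm above the desk, between dark steel cheeks 48 mm high. Pushed from outside towards the jig's -x it goes over.
- bottle: Cracked blue glass bottle with a cork, six-sided, 52 mm across, 118 mm high, standing loose. Origin at the centre of its foot. To be left alone.
- lighthouse: Chipped white porcelain lighthouse model, foot 64 mm across, 140 mm high, standing loose. Origin at the centre of its foot. To be left alone.
- tweezers: Long brass tweezers lying loose, 175 mm long, 13 mm wide, 8 mm high, along their own y axis. Origin near the middle, at desk height. To be left alone.
- switchbox: Dented grey steel box with a black rocker switch on top and a gooseneck lamp, fixed, 110 x 150 x 60 mm, the lamp reaching 450 mm high. Origin at the centre of its underside. Not part of the work.
Things that resemble listed ones, but are neither listed nor needed, are in the scene too. There is more than one size of the keel; the job needs the smallest.

How it is judged (in metres and radians):
On the way, in this order (a step that is already met when the one before it is completed fails the run):
1. the strip is home against the stop (within 3 mm) while the latch is still open (y of keel_front in the frame of stop_face above -0.003 m and value of joint latch below 0.4 rad), for 0.2 s.
2. the latch has snapped over onto the strip (value of joint latch between 2 and 2.18 rad), for 0.2 s.
At the end, for the whole second after the job is handed in: The strip lies flat in the channel, at rest, its front end within 3 mm of the stop block, and the latch lever rests level across the strip's top (joint between 2.0 and 2.18 rad) (all of step 2 and y of keel_front in the frame of stop_face above -0.003 m and angle between keel's own z axis and vertical below 0.06 rad and linear speed of keel below 0.01 m/s); the robot touches nothing.
It fails at once if the strip is lifted more than 8 mm (height (world z) of keel above 0.02 m).
It fails at once if the bottle is moved more than 15 mm (distance of bottle from where it was at the start of the episode above 0.015 m).
It fails at once if the lighthouse is moved more than 15 mm (distance of lighthouse from where it was at the start of the episode above 0.015 m).
It fails at once if the tweezers are moved more than 15 mm (distance of tweezers from where it was at the start of the episode above 0.015 m).
It also fails if it takes over 42 s, if anything falls off the work surface, if the arm or the gripper's body presses on something with over 40 N, if the wrist force passes 120 N, or if a joint passes its speed limit or range.

## Robot

A 6-joint arm with a two-finger parallel gripper is mounted at the origin on the work surface. World frame = base frame: x ahead of the robot, y to its left, z up, the work surface at z = 0. Lengths are in mm, angles in rad, forces in N, time in s.
With the tool pointing down it reaches from about 300 to 775 mm from the base axis. Payload 14.6 kg.
Tool frame: the origin (TCP) lies on the centre line of the jaws, within the pads' length; the fingertips stand manip.tcp_to_tips ahead of it and the grasp point (between the pads) lies 5 mm behind it (manip.tcp_to_tips is the distance from the TCP to the fingertips, in mm); z points along the fingers, y is the direction in which the jaws open and shut (so a half turn about z gives the same grasp; the last joint's range is limited). The gripper opens to 94 mm and grips with 3 to 60 N. Pads are 16 mm wide; open, the fingers measure 119 mm over their backs; the gripper's body (75 mm by 177 mm) begins 78 mm behind the grasp point.
Start: joints at [1.143, 0.3, 1.521, -0, 1.321, -0.067], TCP at [194.159, 514.579, 219.446] pointing down, gripper open.
Joint ranges: [-3.03, 3.03], [-0.79, 2.21], [0.23, 2.52], [-1.04, 4.18], [0, 3.07], [-2.55, 2.55]. Speed limits (rad/s): [2.22, 2.22, 2.57, 3.14, 3.14, 3.14].

## Interface

Orientations are given as [roll, pitch, yaw] about the fixed x, y, z axes, in that order (R = Rz(yaw) Ry(pitch) Rx(roll)).
In Python, from cell import manip, optics, workorder gives the robot as it stands. The module is installed in compiled form; this text tells all that it offers.
- The arm moves only by the tool jog_arm, never from a script. Its argument "deltas" is text: rows parted by semicolons, each of 5 numbers parted by spaces: the shift along the tool's x, y, z in mm, then the turn about the tool's z in rad, then the finger opening in mm, from 0 to 94. In form: tx ty tz twist grip; .... A call has exactly 10 rows; each row is the pose to reach, as a shift and turn from the pose commanded when the call began, along the tool's axes at that moment; what a row does not reach only later rows make up. A row lasts 1/8 s, in which the tool goes at most 62.5 mm and 10.7 degrees, less where a joint would pass 70% of its speed; a pose out of reach is approached as far as the arm can. A call with a gripper value outside its range is refused whole. The fingers move at their own pace and stop on an object; "squeeze" is the grip in N (left out, the last holds). Time passes only in rows, so rows that repeat a pose let the fingers close, or fill a call up. It gives the time, the measured TCP pose, the force and the opening at its end, in the units of the state.
- manip.read_state(): the state, without advancing time (a new reading comes with each control period).
- optics.camera(name): name is "scene" or "top" or "wrist"; returns (picture, depth): 384x512x3 uint8, red, green, blue; 384x512 float32, mm along the optical axis (not along the pixel's ray), 0 where there is no reading.
- optics.get_calibration(name): a dict with "intrinsics" (3x3 intrinsics, pixels), "R" (3x3) and "t" (3): a world point X has camera coordinates R X + t; the wrist camera has in their place "hand_eye" (4x4, takes a point from camera to tool coordinates, whose origin is the TCP and whose axes are the flange's). Camera axes: x right, y down, z forward; pixel columns grow to the right and rows downward; lengths in mm; the calibration is good to about 2 mm. A picture is of the moment at which its call begins: read the wrist's pose just before it. get_calibration takes no time and is no camera call.
- workorder.sign_off(): hands the job in, once; it reports no verdict.
The state is a dict: "clock": time; "joints": joint angles; "qd": joint speeds; "effort": joint torques, N m; "eef_pos": TCP position; "eef_rot": TCP orientation; "wrist_force": force on the tool from outside, world axes, zero at the start; "moment": the same for the moment, N m; "finger_gap": finger opening in mm.
Only numpy, scipy, OpenCV 4.12 (cv2) and the standard library are available. Lean on these libraries where they do the work, as an engineer would, in place of code of your own. Each camera call takes 0.05 s, during which the arm holds its last target.

## Working session

There is one attempt and no reset: what is moved stays moved. The work goes in short steps, Python scripts to look and compute and a tool call to move; the robot and the scene stay as the last step left them, time stands still between calls to the robot, and variables do not carry over. Pictures are saved under pics/ and viewed, and the job is handed in when it is done.

Besides the shell and the picture viewer there is one more tool, called after "Emit:" as name(argument=value, ...) on one line, values as JSON. jog_arm: Moves the arm, as the interface text tells. Its arguments: {"type":"object","properties":{"deltas":{"type":"string"},"squeeze":{"type":"number"}},"required":["deltas"]}

```bash
mkdir -p pics; cat > h.py <<'E'
import numpy as np,cv2
from cell import manip,optics,workorder
E
python3 - <<'E'
from h import *
s=manip.read_state();print(s, manip.tcp_to_tips)
for n in("top","scene"):
    p,d=optics.camera(n);cv2.imwrite(f"pics/{n}0.png",p[:,:,::-1]);np.save(f"{n}0.npy",d)
    print(n,optics.get_calibration(n))
E
```

```text
{'clock': 0.0, 'joints': array([ 1.14339036e+00,  3.00492751e-01,  1.52157882e+00, -6.02631606e-06,
        1.32071453e+00, -6.65940359e-02]), 'qd': array([ 4.99432104e-04,  7.47067445e-04,  1.71345203e-04,  1.20675819e-03,
       -7.31415662e-05,  1.52583879e-03]), 'effort': array([ 2.11493621e-03, -5.31814098e+01, -3.52730799e+01,  7.08700041e-02,
        2.45360413e-02, -3.86309353e-05]), 'eef_pos': array([194.06595228, 514.35741726, 218.87540887]), 'eef_rot': array([-3.14040147e+00, -7.35930694e-05,  2.78078218e+00]), 'wrist_force': array([-0.74665706, -0.63566752, -0.44771518]), 'moment': array([-0.01432125, -0.02803699, -0.02917122]), 'finger_gap': 93.93425787382111} 14.0
top {'intrinsics': array([[430.83412461,   0.        , 252.95453752],
       [  0.        , 430.83412461, 192.58766763],
       [  0.        ,   0.        ,   1.        ]]), 'R': array([[ 0.00490725, -0.99997951,  0.00411147],
       [-0.99583354, -0.00526121, -0.09103779],
       [ 0.09105755, -0.00364759, -0.99583895]]), 't': array([ -68.15147214,  487.40581617, 1473.81970371])}
scene {'intrinsics': array([[445.72195854,   0.        , 249.97875058],
       [  0.        , 445.72195854, 194.60436956],
       [  0.        ,   0.        ,   1.        ]]), 'R': array([[-0.6549144 ,  0.75569249,  0.00399813],
       [ 0.60805142,  0.53008933, -0.59099812],
       [-0.4487322 , -0.38462211, -0.80666303]]), 't': array([ 354.49649081, -202.61451074, 1361.97497697])}
```

View pics/top0.png

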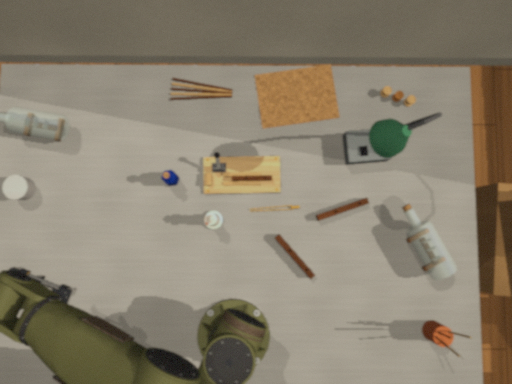

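View pics/scene0.png

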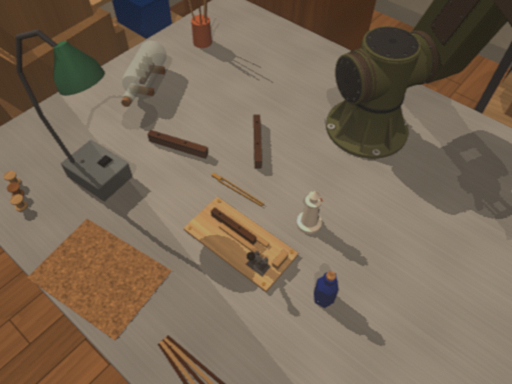

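The top view shows the jig around (242,174), with the strip in it, the knob at about (217,155), the bottle at (170,178), the lighthouse at (213,219) and the tweezers at (275,209). I'll enlarge this area.

```bash
python3 - <<'E'
from h import *
p=cv2.imread("pics/top0.png")[140:235,150:310];cv2.imwrite("pics/topc.png",cv2.resize(p,None,fx=5,fy=5,interpolation=cv2.INTER_CUBIC))
p=cv2.imread("pics/scene0.png")[160:310,170:350];cv2.imwrite("pics/scc.png",cv2.resize(p,None,fx=4,fy=4,interpolation=cv2.INTER_CUBIC))
E
```

```text
(no output)
```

View pics/topc.png

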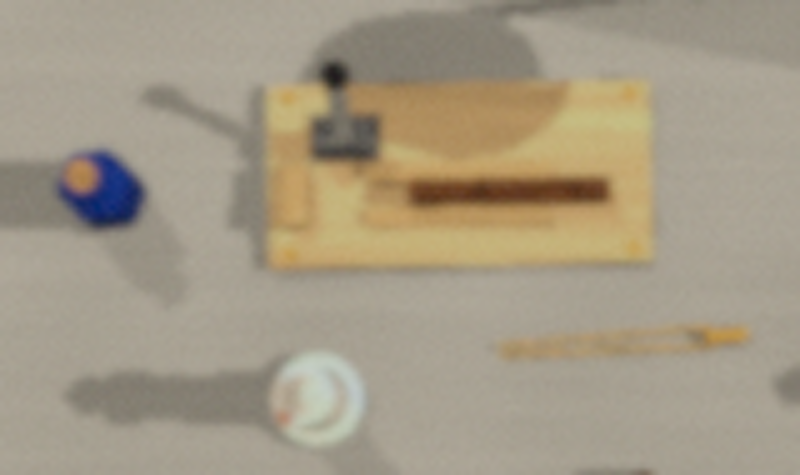

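View pics/scc.png

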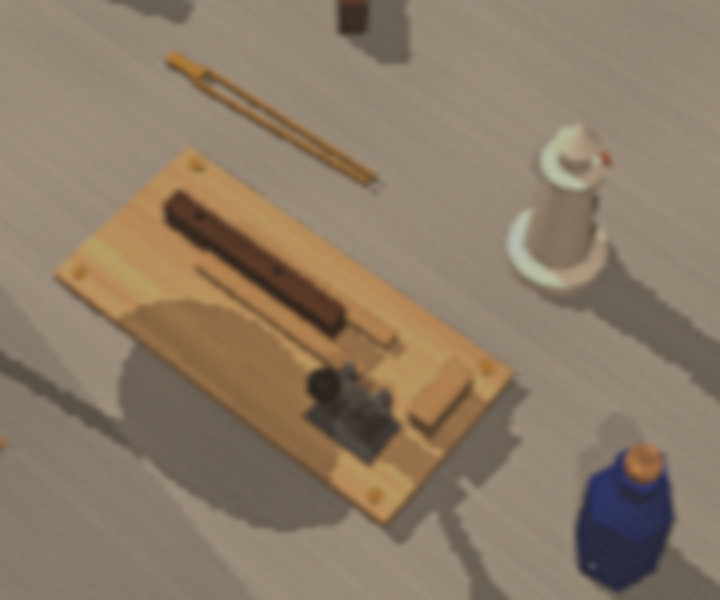

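The crop shows the board corners at (267,86), (650,79), (653,262) and (270,269), the strip from (411,192) to (608,191), the knob at (334,74) and the stop block's face at about x=309. The channel runs along world y with the stop at +y. Next I'll convert these to world coordinates.

```bash
cat >> h.py <<'E'
def w(n,u,v,z):
    c=optics.get_calibration(n);r=c["R"].T@np.linalg.inv(c["intrinsics"])@[u,v,1];o=-c["R"].T@c["t"]
    return o+r*(z-o[2])/r[2]
E
python3 - <<'E'
from h import *
P={"tl":(267,86,12),"tr":(650,79,12),"br":(653,262,12),"bl":(270,269,12),"kf":(411,192,36),"kr":(608,191,36),"knob":(334,74,101),"stopface":(310,196,32),"blockback":(275,196,32),"bottlecork":(82,176,118),"bottlefoot":(110,198,0),"lh":(318,402,5),"twL":(500,350,4),"twR":(748,335,4)}
W={}
for k,(u,v,z) in P.items():
    W[k]=w("top",150+(u+.5)/5-.5,140+(v+.5)/5-.5,z);print(k,W[k].round(1))
S={"kr":(175,208,30),"kf":(335,318,34),"knob":(323,385,101),"tl":(388,523,12),"tr":(57,273,12),"br":(190,150,12),"bl":(513,374,12),"twtip":(375,182,4),"bottlefoot":(620,570,0),"cork":(645,460,114)}
for k,(u,v,z) in S.items(): print("scene",k,w("scene",170+(u+.5)/4-.5,160+(v+.5)/4-.5,z).round(1))
ya=np.arctan2(*( -(W["tr"]-W["tl"]+W["br"]-W["bl"])[[0]]*-1, -(W["tr"]-W["tl"]+W["br"]-W["bl"])[1]))
print("ydir",(W["tl"]-W["tr"]+W["bl"]-W["br"])/2)
E
```

```text
tl [614.3 110.9  12. ]
tr [ 620.8 -159.    12. ]
br [ 491.3 -161.    12. ]
bl [484.9 106.8  12. ]
kf [536.7   7.6  36. ]
kr [ 538.1 -128.4   36. ]
knob [607.   56.4 101. ]
stopface [534.   77.7  32. ]
blockback [533.9 101.9  32. ]
bottlecork [535.7 218.4 118. ]
bottlefoot [535.8 221.8   0. ]
lh [392.5  72.6   5. ]
twL [429.5 -54.3   4. ]
twR [ 440.9 -228.1    4. ]
scene kr [ 542.  -123.7   30. ]
scene kf [538.2   8.1  34. ]
scene knob [605.5  56.3 101. ]
scene tl [612.2 112.5  12. ]
scene tr [ 619.3 -155.    12. ]
scene br [ 493.5 -157.7   12. ]
scene bl [486.7 107.9  12. ]
scene twtip [427.8 -51.2   4. ]
scene bottlefoot [542.2 229.2   0. ]
scene cork [532.5 219.2 114. ]
ydir [ -6.42187706 268.81223362   0.        ]
```

```bash
cat >> h.py <<'E'
import sys
def todo(tx,ty,tz,yaw):
    s=manip.read_state();p=s["eef_pos"];y=s["eef_rot"][2]
    d=np.array([tx,ty,tz])-p
    c,sn=np.cos(y),np.sin(y)
    tw=-((yaw-y+np.pi)%(2*np.pi)-np.pi)
    print("pos",p.round(1),"yaw",round(y,4),"rp",s["eef_rot"][:2].round(4),"F",s["wrist_force"].round(1),"t",round(s["clock"],2))
    print("delta tool",np.round([d[0]*c+d[1]*sn,d[0]*sn-d[1]*c,-d[2],tw],3))
E
python3 -c "
from h import *
todo(541,-170,219,1.595)
d=np.load('top0.npy');print(d[138,389],d[120,430],d[112,438])
for u,v in((370,138),(389,138),(408,130),(438,113)):
  for z in(350,430):print(u,z,w('top',u,v,z).round())
"
```

```text
pos [194.1 514.4 219. ] yaw 2.7809 rp [-3.1406e+00 -1.0000e-04] F [ 0.  -0.3  0.2] t 0.1
delta tool [-5.66152e+02 -5.17895e+02 -3.20000e-02  1.18600e+00]
1143.261 1103.6444 1547.9733
370 350 [ 610. -385.  350.]
370 430 [ 592. -363.  430.]
389 350 [ 610. -437.  350.]
389 430 [ 592. -411.  430.]
408 350 [ 633. -490.  350.]
408 430 [ 613. -460.  430.]
438 350 [ 681. -574.  350.]
438 430 [ 658. -539.  430.]
```

Emit:
jog_arm(deltas="-37 -34 0 0.12 0; -74 -68 0 0.24 0; -111 -101 0 0.36 0; -148 -135 0 0.48 0; -185 -169 0 0.6 0; -222 -203 0 0.72 0; -259 -236 0 0.84 0; -296 -270 0 0.96 0; -333 -304 0 1.08 0; -370 -338 0 1.186 0")

```text
clock: 1.35
eef_pos: [421.4, 66.1, 219.4]
eef_rot: [-3.142, 0.0, 1.591]
wrist_force: [0.3, 1.2, 0.4]
finger_gap: 0.9
```

```bash
python3 -c "
from h import *
todo(541,-165,219,1.595)"
```

```text
pos [421.4  66.1 219.4] yaw 1.591 rp [-3.1415  0.    ] F [0.3 1.2 0.4] t 1.35
delta tool [-2.33462e+02  1.14889e+02  3.86000e-01 -4.00000e-03]
```

Emit:
jog_arm(deltas="-30 15 0 0 0; -60 30 0 0 0; -90 45 0 0 0; -120 60 0 0 0; -150 75 0 0 0; -180 90 0 0 0; -210 105 0 0 0; -233 115 0 0 0; -233 115 0 -0.004 0; -233 115 0 -0.004 0")

```text
clock: 2.6
eef_pos: [541.3, -161.9, 219.2]
eef_rot: [-3.141, -0.0, 1.599]
wrist_force: [0.2, 0.5, -0.1]
finger_gap: 0.4
```

```bash
python3 - <<'E'
from h import *
todo(541,-165,60,1.595)
p,d=optics.camera("wrist");cv2.imwrite("pics/w1.png",p[:,:,::-1]);np.save("w1.npy",d)
print(optics.get_calibration("wrist"))
p,d=optics.camera("top");cv2.imwrite("pics/top1.png",cv2.resize(p[120:250,140:340,::-1],None,fx=4,fy=4,interpolation=cv2.INTER_CUBIC))
E
```

```text
pos [ 541.3 -161.9  219.2] yaw 1.599 rp [-3.141e+00 -4.000e-04] F [ 0.2  0.5 -0.1] t 2.6
delta tool [-3.09800e+00 -3.48000e-01  1.59167e+02  4.00000e-03]
{'intrinsics': array([[265.17242539,   0.        , 251.41749366],
       [  0.        , 265.17242539, 197.97083656],
       [  0.        ,   0.        ,   1.        ]]), 'hand_eye': array([[-1.11687326e-03, -9.66140156e-01, -2.58015410e-01,
         7.49822257e+01],
       [ 9.99999142e-01, -9.02477016e-04, -9.49373602e-04,
        -1.61120725e-01],
       [ 6.84374983e-04, -2.58016249e-01,  9.66140335e-01,
        -1.64923054e+02],
       [ 0.00000000e+00,  0.00000000e+00,  0.00000000e+00,
         1.00000000e+00]])}
```

View pics/w1.png

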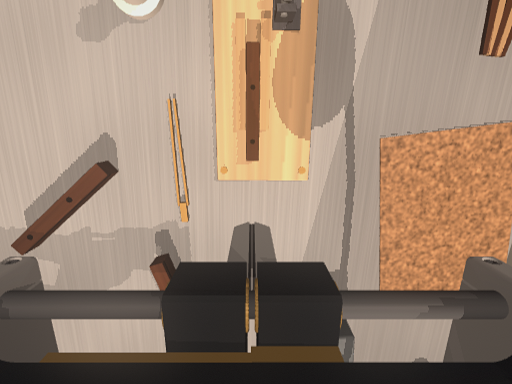

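View pics/top1.png

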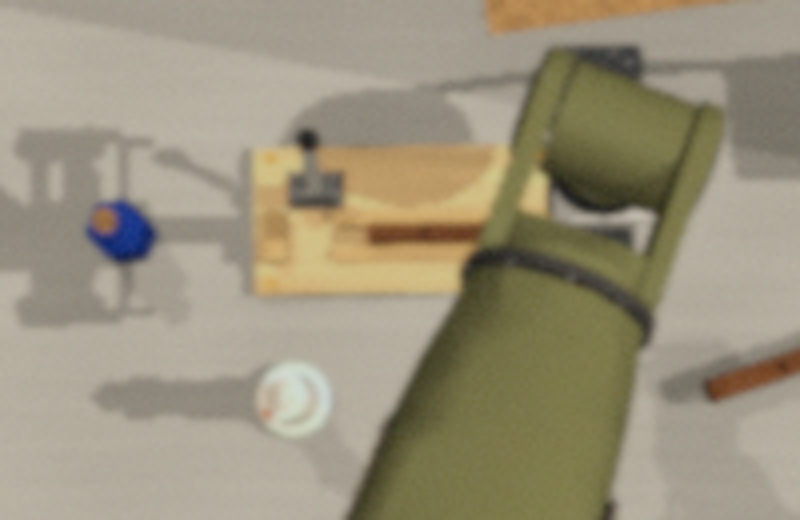

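The wrist view shows the strip from its rear edge at (252,160) to its front at (253,42). The board's rear edge runs from (217,181) to (309,181), and the closed fingertips are at about (252,225).

```bash
cat >> h.py <<'E'
from scipy.spatial.transform import Rotation as Ro
def ww(u,v,z,st):
    c=optics.get_calibration("wrist");H=c["hand_eye"];R=Ro.from_euler("xyz",st["eef_rot"]).as_matrix()
    o=R@H[:3,3]+st["eef_pos"];r=R@H[:3,:3]@np.linalg.inv(c["intrinsics"])@[u,v,1]
    return o+r*(z-o[2])/r[2]
E
python3 - <<'E'
from h import *
st=dict(eef_pos=np.array([541.3,-161.9,219.2]),eef_rot=np.array([-3.141,-.0004,1.599]))
for n,a in dict(kr=(252.5,160,12),krtop=(252.5,158,36),krL=(246.5,159,36),krR=(259,159,36),kf=(253,42,36),kfL=(247,42,36),kfR=(259,42,36),bL=(217,181,12),bR=(309,181,12),tip=(252,225,205)).items(): print(n,ww(*a,st).round(1))
d=np.load("w1.npy");print(d[145:165,252].round(0))
E
```

```text
kr [ 541.4 -131.2   12. ]
krtop [ 541.1 -125.8   36. ]
krL [ 533.3 -127.3   36. ]
krR [ 549.7 -126.8   36. ]
kf [537.9   9.8  36. ]
kfL [530.9   9.6  36. ]
kfR [545.    9.9  36. ]
bL [ 491.5 -162.5   12. ]
bR [ 622.8 -158.9   12. ]
tip [ 541.2 -154.9  205. ]
[342. 342. 342. 344. 343. 345. 345. 344. 344. 346. 346. 346. 348. 346.
 346. 349. 372. 372. 373. 372.]
```

```bash
python3 -c "
from h import *
todo(541,-165,38,1.595)"
```

```text
pos [ 541.4 -161.7  219.6] yaw 1.5995 rp [ 3.1415e+00 -1.0000e-04] F [-0.4 -0.6 -0.7] t 2.7
delta tool [-3.27500e+00 -4.73000e-01  1.81564e+02  4.00000e-03]
```

Emit:
jog_arm(deltas="-3 -0.5 25 0.004 0; -3 -0.5 55 0.004 0; -3 -0.5 85 0.004 0; -3 -0.5 115 0.004 0; -3 -0.5 140 0.004 0; -3 -0.5 160 0.004 0; -3 -0.5 172 0.004 0; -3 -0.5 178 0.004 0; -3 -0.5 181 0.004 0; -3 -0.5 181 0.004 0")

```text
clock: 3.95
eef_pos: [541.3, -165.5, 38.8]
eef_rot: [3.141, 0.0, 1.595]
wrist_force: [0.5, 0.1, 0.2]
finger_gap: 0.7
```

```bash
python3 - <<'E'
from h import *
todo(540.9,-140,38,1.595)
st=manip.read_state()
p,d=optics.camera("wrist");cv2.imwrite("pics/w2.png",p[:,:,::-1]);np.save("w2.npy",d)
E
```

```text
pos [ 541.3 -165.5   38.8] yaw 1.5948 rp [3.1411e+00 2.0000e-04] F [0.5 0.1 0.2] t 3.95
delta tool [25.509  0.192  0.808 -0.   ]
```

View pics/w2.png

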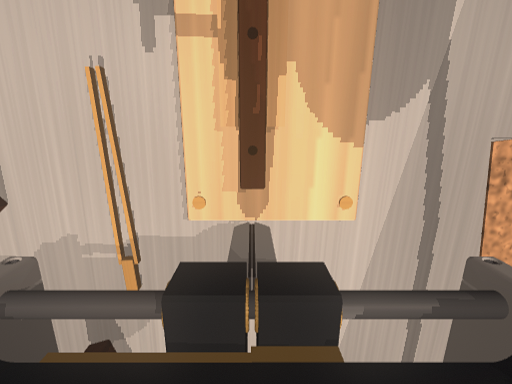

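The strip is centred ahead of the closed fingertips: its rear edge is at (253,188) and the tips are at (252,225). I'll start pushing.

Emit:
jog_arm(deltas="10 0 0.5 0 0; 19 0 0.5 0 0; 24 0 0.5 0 0; 30 0 0.5 0 0; 36 0 0.5 0 0; 42 0 0.5 0 0; 48 0 0.5 0 0; 54 0 0.5 0 0; 60 0 0.5 0 0; 65 0 0.5 0 0")

```text
clock: 5.25
eef_pos: [539.6, -100.1, 38.0]
eef_rot: [3.142, 0.0, 1.595]
wrist_force: [1.0, 0.4, 0.1]
finger_gap: 0.6
```

```bash
python3 - <<'E'
from h import *
todo(538.7,-68,38,1.595)
st=manip.read_state()
p,d=optics.camera("wrist");cv2.imwrite("pics/w3.png",p[:,:,::-1])
p,d=optics.camera("scene");cv2.imwrite("pics/s3.png",cv2.resize(p[150:310,170:350,::-1],None,fx=3.6,fy=3.6,interpolation=cv2.INTER_CUBIC))
E
```

```text
pos [ 539.6 -100.1   38. ] yaw 1.5949 rp [3.1416 0.    ] F [1.  0.4 0.1] t 5.25
delta tool [ 3.2102e+01 -1.1400e-01 -2.9000e-02 -0.0000e+00]
```

View pics/w3.png

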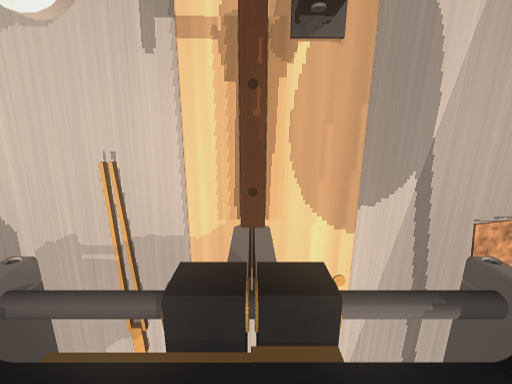

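View pics/s3.png

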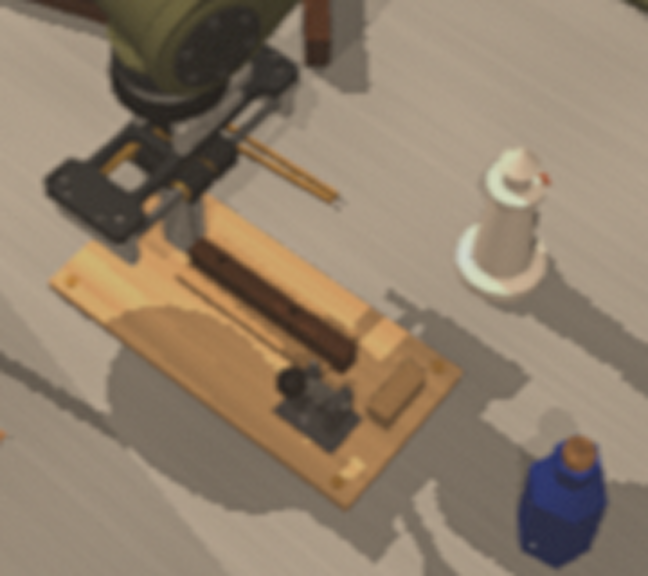

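The strip moves cleanly with the fingers: its front is at about (345,360) in the scene crop, and the stop block is at (395,395). About 32 mm remain, so I'll slow down.

Emit:
jog_arm(deltas="5 0 0 0 0; 10 0 0 0 0; 14 0 0 0 0; 18 0 0 0 0; 21 0 0 0 0; 24 0 0 0 0; 26 0 0 0 0; 27 0 0 0 0; 28 0 0 0 0; 28.5 0 0 0 0")

```text
clock: 6.6
eef_pos: [538.9, -72.0, 38.0]
eef_rot: [-3.142, 0.0, 1.595]
wrist_force: [-0.0, -0.5, 0.0]
finger_gap: 0.4
```

```bash
python3 - <<'E'
from h import *
todo(538.7,-68,38,1.595)
p,d=optics.camera("scene");cv2.imwrite("pics/s4.png",cv2.resize(p[220:280,230:310,::-1],None,fx=9,fy=9,interpolation=cv2.INTER_CUBIC))
E
```

```text
pos [538.9 -72.   38. ] yaw 1.5947 rp [-3.1415  0.    ] F [-0.  -0.5  0. ] t 6.6
delta tool [ 3.975 -0.096 -0.049 -0.   ]
```

View pics/s4.png

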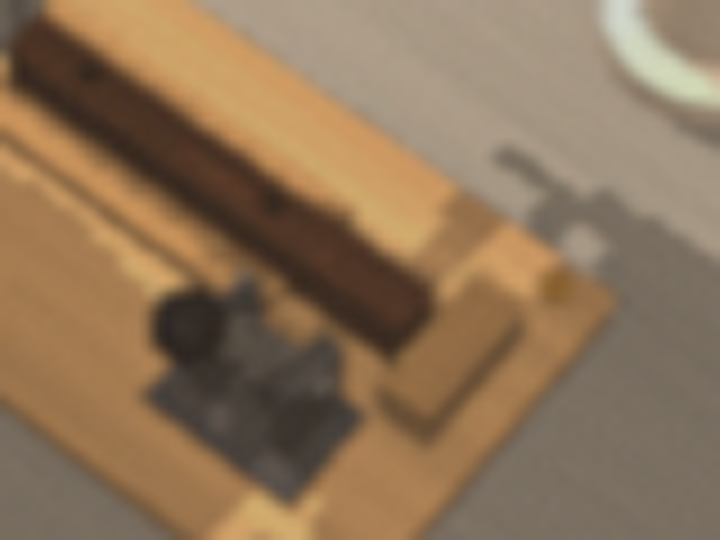

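The strip's front at (430,300) is now nearly against the block at (440,310), and the force is still about zero. I'll advance in half-millimetre steps.

Emit:
jog_arm(deltas="0.5 0 0 0 0; 1 0 0 0 0; 1.5 0 0 0 0; 2 0 0 0 0; 2.4 0 0 0 0; 2.8 0 0 0 0; 3.2 0 0 0 0; 3.5 0 0 0 0; 3.8 0 0 0 0; 4 0 0 0 0")

```text
clock: 7.9
eef_pos: [539.1, -69.3, 38.2]
eef_rot: [3.141, 0.002, 1.595]
wrist_force: [0.6, -12.5, 0.3]
finger_gap: 0.5
```

The force is −12.5 N along the channel, so the strip has met something solid. I'll check visually that it is the stop.

```bash
python3 - <<'E'
from h import *
todo(538.7,-90,38,1.595)
p,d=optics.camera("scene");cv2.imwrite("pics/s5.png",cv2.resize(p[220:280,230:310,::-1],None,fx=9,fy=9,interpolation=cv2.INTER_CUBIC))
print(manip.read_state()["wrist_force"])
E
```

```text
pos [539.1 -69.3  38.2] yaw 1.5947 rp [3.1408e+00 2.0000e-03] F [  0.6 -12.5   0.3] t 7.9
delta tool [-20.699  -0.893   0.213  -0.   ]
[ -0.07401396 -11.8902627    0.35723981]
```

View pics/s5.png

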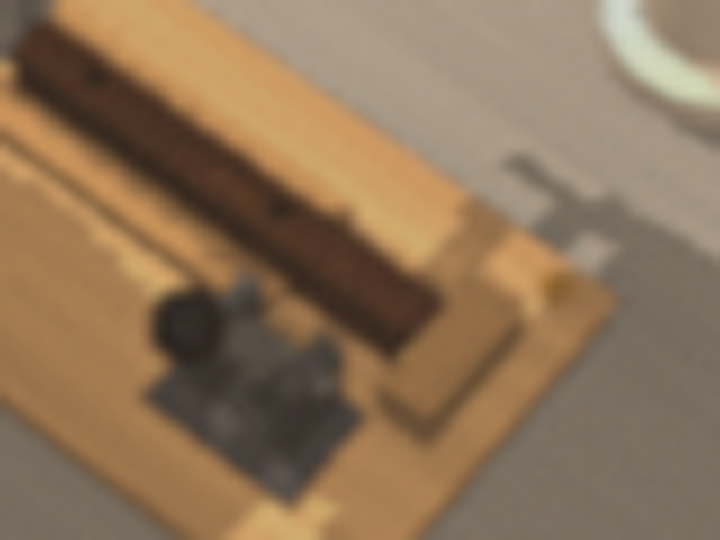

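The strip's front is flush against the stop block, with no gap at (435,300). Next I'll back off and rise, then go round to the outside of the knob.

Emit:
jog_arm(deltas="-5 0 0 0 0; -12 0 0 0 0; -18 0 0 0 0; -18 0 -15 0 0; -18 0 -45 0 0; -18 0 -80 0 0; -18 0 -115 0 0; -18 0 -145 0 0; -18 0 -165 0 0; -18 0 -170 0 0")

```text
clock: 9.2
eef_pos: [539.6, -85.9, 209.9]
eef_rot: [3.139, 0.001, 1.595]
wrist_force: [0.2, -0.8, 0.6]
finger_gap: 1.0
```

```bash
python3 - <<'E'
from h import *
todo(666,58.4,208,1.595)
E
```

```text
pos [539.6 -85.9 209.9] yaw 1.595 rp [3.1389e+00 6.0000e-04] F [ 0.2 -0.8  0.6] t 9.2
delta tool [141.197 129.877   1.928  -0.   ]
```

Emit:
jog_arm(deltas="15 20 0 0 0; 35 40 0 0 0; 55 60 0 0 0; 75 80 0 0 0; 95 100 0 0 0; 115 115 0 0 0; 130 125 0 0 0; 138 130 0 0 0; 141 130 0 0 0; 141 130 0 0 0")

```text
clock: 10.45
eef_pos: [665.6, 57.8, 207.9]
eef_rot: [-3.141, -0.0, 1.595]
wrist_force: [0.1, 0.0, 0.3]
finger_gap: 0.5
```

```bash
python3 - <<'E'
from h import *
todo(666,58.4,102,1.595)
p,d=optics.camera("wrist");cv2.imwrite("pics/w6.png",p[:,:,::-1])
p,d=optics.camera("scene");cv2.imwrite("pics/s6.png",cv2.resize(p[150:310,170:350,::-1],None,fx=3.6,fy=3.6,interpolation=cv2.INTER_CUBIC))
E
```

```text
pos [665.6  57.8 207.9] yaw 1.5946 rp [-3.1414 -0.    ] F [0.1 0.  0.3] t 10.45
delta tool [  0.555   0.435 105.936  -0.   ]
```

View pics/w6.png

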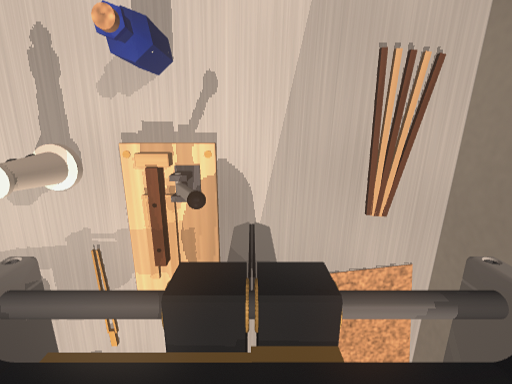

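View pics/s6.png

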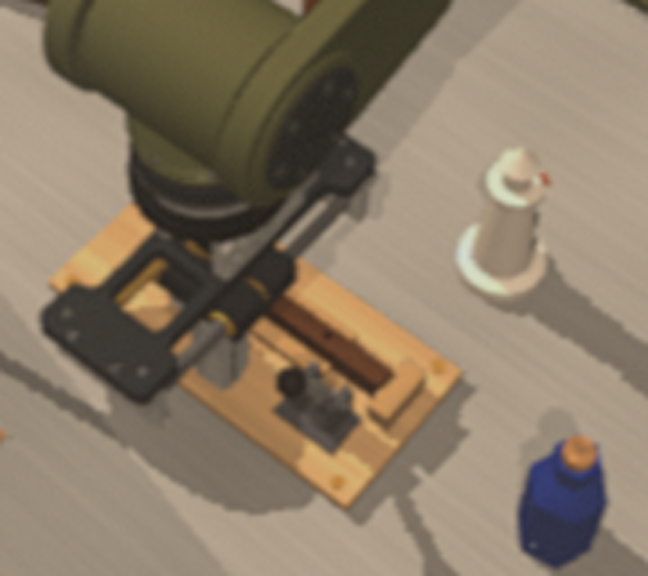

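The wrist view shows the knob at (196,200), still leaning outwards, and the strip still meets the block at (155,166).

```bash
python3 - <<'E'
from h import *
st=dict(eef_pos=np.array([665.6,57.8,207.9]),eef_rot=np.array([-3.1414,0,1.5946]))
for a in((196,200,101),(155,166,36),(153,152,32)):print(ww(*a,st).round(1))
E
```

```text
[606.2  56.6 101. ]
[541.7  82.2  36. ]
[538.9  99.4  32. ]
```

Emit:
jog_arm(deltas="0 0 15 0 0; 0 0 35 0 0; 0 0 55 0 0; 0 0 75 0 0; 0 0 90 0 0; 0 0 100 0 0; 0 0 106 0 0; 0 0 106 0 0; 0 -5 106 0 0; 0 -10 106 0 0")

```text
clock: 11.8
eef_pos: [655.6, 57.9, 102.4]
eef_rot: [3.141, -0.0, 1.595]
wrist_force: [0.1, -0.6, 0.2]
finger_gap: 0.6
```

Emit:
jog_arm(deltas="0 -8 0 0 0; 0 -16 0 0 0; 0 -22 0 0 0; 0 -26 0 0 0; 0 -30 0 0 0; 0 -34 0 0 0; 0 -38 0 0 0; 0 -41 0 0 0; 0 -44 0 0 0; 0 -46 0 0 0")

```text
clock: 13.05
eef_pos: [609.5, 56.8, 101.8]
eef_rot: [-3.141, 0.0, 1.595]
wrist_force: [1.7, 0.3, 1.2]
finger_gap: 0.3
```

```bash
python3 - <<'E'
from h import *
todo(588,58,102,1.595)
p,d=optics.camera("scene");cv2.imwrite("pics/s7.png",cv2.resize(p[170:310,190:350,::-1],None,fx=4,fy=4,interpolation=cv2.INTER_CUBIC))
E
```

```text
pos [609.5  56.8 101.8] yaw 1.5948 rp [-3.1411  0.    ] F [1.7 0.3 1.2] t 13.05
delta tool [  1.762 -21.489  -0.196  -0.   ]
```

View pics/s7.png

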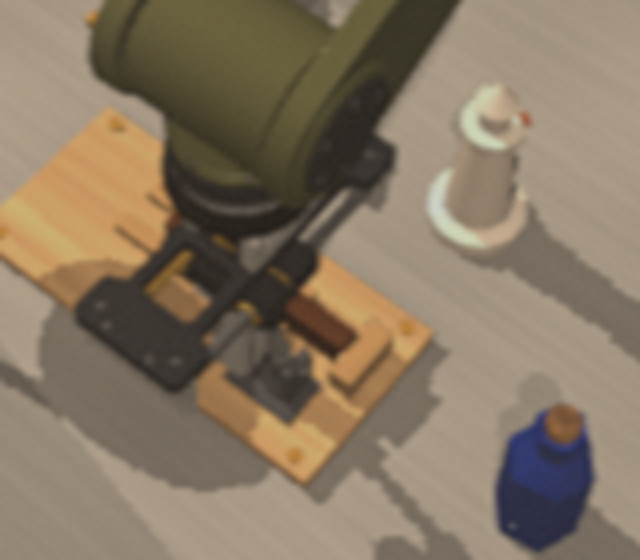

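The force of +1.7 N in x matches the lever being pushed, and the body clears everything. I'll carry on past centre, then back out.

Emit:
jog_arm(deltas="0 -4 0 0 0; 0 -8 0 0 0; 0 -12 0 0 0; 0 -16 0 0 0; 0 -19 0 0 0; 0 -21 0 0 0; 0 -22 0 0 0; 0 -22 0 0 0; 0 -10 0 0 0; 0 5 0 0 0")

```text
clock: 14.35
eef_pos: [615.8, 56.9, 102.1]
eef_rot: [3.141, 0.0, 1.595]
wrist_force: [-0.6, 0.1, -0.2]
finger_gap: 0.5
```

Emit:
jog_arm(deltas="0 15 0 0 0; 0 30 0 0 0; 0 40 -10 0 0; 0 45 -40 0 0; 0 45 -80 0 0; 0 45 -120 0 0; 0 45 -150 0 0; -40 45 -150 0 0; -80 45 -150 0 0; -120 45 -150 0 0")

```text
clock: 15.6
eef_pos: [663.2, -63.3, 251.9]
eef_rot: [3.141, 0.0, 1.595]
wrist_force: [0.3, 0.1, 0.1]
finger_gap: 0.7
```

```bash
python3 - <<'E'
from h import *
todo(588,58,102,1.595)
p,d=optics.camera("scene");cv2.imwrite("pics/s8.png",cv2.resize(p[170:310,190:350,::-1],None,fx=4,fy=4,interpolation=cv2.INTER_CUBIC))
p,d=optics.camera("wrist");cv2.imwrite("pics/w8.png",p[:,:,::-1])
p,d=optics.camera("top");cv2.imwrite("pics/top8.png",cv2.resize(p[120:250,140:340,::-1],None,fx=4,fy=4,interpolation=cv2.INTER_CUBIC))
E
```

```text
pos [663.2 -63.3 251.9] yaw 1.595 rp [3.1414e+00 1.0000e-04] F [0.3 0.1 0.1] t 15.6
delta tool [123.084 -72.272 149.948  -0.   ]
```

View pics/s8.png

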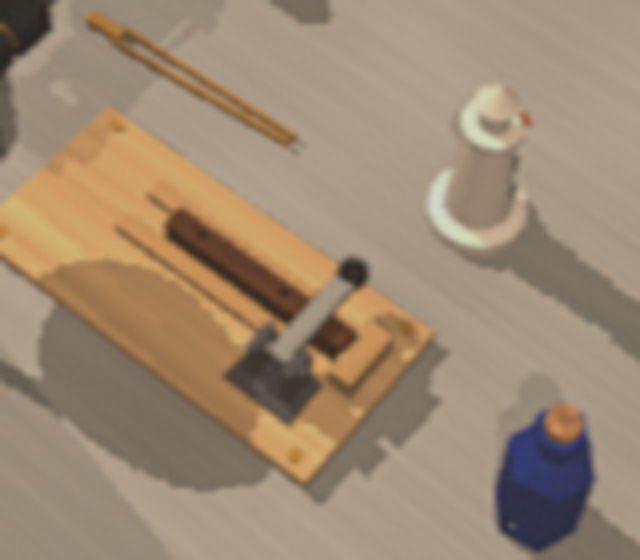

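View pics/w8.png

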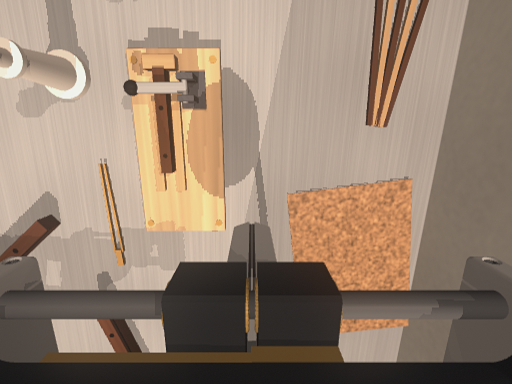

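View pics/top8.png

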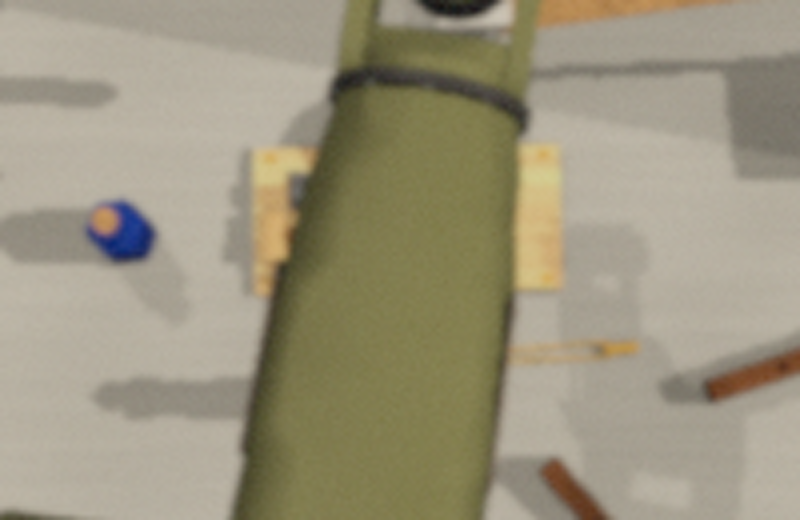

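The lever lies across the strip, with the knob at (351,270) in the scene crop. One closer look at the front joint before I hand in.

```bash
python3 - <<'E'
from h import *
p,d=optics.camera("scene");cv2.imwrite("pics/s9.png",cv2.resize(p[225:275,230:300,::-1],None,fx=10,fy=10,interpolation=cv2.INTER_CUBIC))
print(w("scene",190+351.5/4-.5,170+270.5/4-.5,40).round(1),"expect jig -35,60 ->",537.4-35-1.4,-4.7-.8+60)
E
```

```text
[498.2  50.9  40. ] expect jig -35,60 -> 501.0 54.5
```

View pics/s9.png

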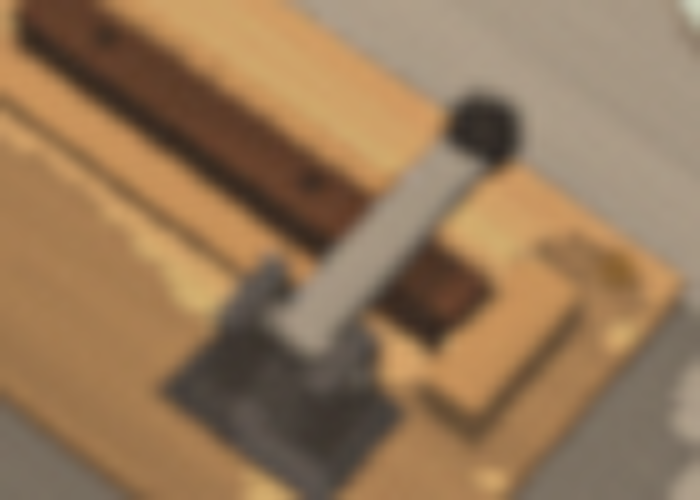

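The strip's front corner at (492,292) meets the block, at the same image position as when it was pressed home. The lever is level across it, so I'm handing in.

```bash
python3 -c "
from h import *
print(workorder.sign_off(), manip.read_state()['wrist_force'])"
```

```text
the job is handed in; nothing more can be done
the job is handed in; nothing more can be done
```

I pushed the smallest keel strip along its channel with closed fingertips until it met the stop block. I then pushed the latch knob over centre from outside, so the lever snapped down across the strip. The job was handed in after about 16 s on the robot's clock, with the arm backed off and no force on it.

- **Strip home:** pressing it against the stop gave about 12.5 N. In the last picture its front end shows no visible gap to the block and sits where it did when pressed home.
- **Latch down:** the lever lies across the strip's top. I measured the knob at (498, 51) mm, against (501, 54.5) expected for a level lever. That 4.5 mm difference is more than the 2 mm calibration tolerance alone would give. I put it down to reading the pixel by eye; I had no direct reading of the joint angle.
- **Left alone:** the bottle, lighthouse and tweezers look unmoved in the final pictures, though I did not measure their positions again.
- **Measured start:** the strip's gap to the stop measured about 70–72 mm, at the edge of the stated 40–70 mm.

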